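# Copy an angle with a track bevel gauge and set a lining block to it

## Task

Push the bevel gauge's hinged blade up against the steel angle plate so that it lies flat along the plate's face, and press the gauge's clamp lever firmly down to lock that angle. Then slide the locked gauge along its track, away from the plate, right up to the stop at the far end, and set the brown lining block with its long side flush against the side of the blade that touched the plate, about midway along the blade, where it takes over the plate's angle. Let go of everything and leave the other things on the bench where they are.

Things in the scene. Friction and masses are not known exactly. Their poses are not given: they have to be found in the camera images.
- track: fixed aluminium track on the bench, 460 mm long, 40 wide, 12 high, with a 22 mm high steel stop at one end and a low 14 mm cap at the other. Its frame: y runs along the track (the capped end and the angle plate are at +y, the stop at -y), x points across it to the side on which the blade sticks out, z up; the origin is on the bench on the track's centre line. The stop's inner face is at y = -193 mm, the cap's outer end at y = +255 mm
- gauge (a joint): position of the gauge's saddle along the track (m): the y of the blade's pivot in the track's frame. Range -0.14 (saddle home against the stop) to 0.20; it starts between -0.06 and -0.02. Slides with about 1 N
- blade (a joint): angle (rad) of the gauge's blade to the saddle: 0 = square to the track (blade along the track's +x), positive = tip swung towards the track's +y. Range -0.7 to 0.7. It turns easily (0.1 Nm) while the clamp is up; with the clamp pressed firmly down it holds against about 1 Nm. Pushed near the pivot the gauge just slides; with the saddle about where the blade fits the face, a push of 6 to 10 N opposite the face's middle brings it flat
- blade_mid (a point): point on the blade's centre line 120 mm from its pivot and 19 mm above the bench; x along the blade, away from the pivot, y across it (towards the angle plate), z up. The blade is a steel straightedge 8 mm thick (faces at y = +4 and -4 mm), standing 6 to 50 mm above the bench, from 48 to 200 mm from the pivot
- pivot (a point): axis of the blade's hinge, top of its 80 mm wide hub, 32 mm above the bench, in the middle of the saddle. The saddle is a steel slab 100 mm along the track, 50 mm wide, 13 to 25 mm above the bench; axes as the track's
- gauge_end (a point): middle of the saddle's end face that looks to the track's +y (the angle plate's end), 30 mm above the bench, 50 mm from the pivot; an upright steel bracket 48 mm wide rises there to 45 mm (its cheeks to 59 mm), so the gauge can be pushed towards the stop here
- clamp (a joint): angle of the clamp lever (rad): 0 = raised (unlocked, as it starts), about 0.3 or more = pressed down until its pads bite on the blade's hub (locked). The lever lies above the saddle along the track, hinged near gauge_end, its free end pointing to the track's -y. It stays where it is left; it moves with 1 to 3 N at its end, and the lock is set by a firm downward press of 12 to 20 N once it stops
- clamp_pad (a point): top of the black grip (24 x 30 mm) near the free end of the clamp lever, where to press: about 74 mm above the bench when raised, about 40 mm when locked; 105 mm from the lever's hinge
- angle_plate: fixed dark steel angle plate: upright face plate 100 mm long, 10 thick, 55 high, on a flange 8 mm thick reaching 60 mm back. Origin at the foot of the middle of its face: x runs along the face (away from the track), y points into the plate, away from the gauge, z up
- block_mid (a point): centre of the loose brown friction lining block, 100 mm long, 54 wide, 25 high as it lies flat on the bench, about 0.2 kg; 12.5 mm above the bench. x runs along its length, its y axis points up, its z axis lies level across its width. It starts beyond the stop's end of the track
- spring: loose upright coil spring, 39 mm across, 68 high, origin at the centre of its underside; leave alone
- grease_tin: loose round tin, 53 mm across, 38 high, origin at the centre of its underside; leave alone
- bearing: loose bearing lying flat, 48 mm across, 18 high, origin at the centre of its underside; leave alone
- ratchet: loose ratchet, 195 x 36 x 23 mm, on the robot's side of the track, origin at the centre of its underside; leave alone
- brake_pad: loose brake pad, 40 x 61 x 14 mm, on the robot's side of the track, origin at the centre of its underside; leave alone
Things that resemble listed ones, but are neither listed nor needed, are in the scene too. Of the things like the part that bears block_mid, leave any that is blue or white; of the rest the larger one is meant.

How it is judged:
By the outcome, as a careful person would: the job done as asked, in the order asked, and still so for the second after the job is handed in, with the robot touching nothing.
It also fails if it takes over 72 s, if anything falls off the work surface, if the arm or the gripper's body presses on something with over 40 N, if the wrist force passes 120 N, or if a joint passes its speed limit or range.

## Robot

A 7-joint arm with a two-finger parallel gripper is mounted at the origin on a cart in front of the work surface, level with it; the furniture and walls round the work are solid. World frame = base frame: x ahead of the robot, y to its left, z up, the work surface at z = 0. Lengths are in m, angles in rad, forces in N, time in s.
With the tool pointing down it reaches from about 0.4 to 0.85 m from the base axis. Payload 4.5 kg.
Tool frame: the origin (TCP) lies where the fingers leave the gripper's body, on its centre line; the fingertips stand 64 mm ahead of it and the grasp point (between the pads) lies 45 mm ahead of it; y points along the fingers, z is the direction in which the jaws open and shut, and the axes are right-handed (so a half turn about y gives the same grasp; the last joint's range is limited). The gripper opens to 88 mm and grips with 3 to 60 N. Pads are 18 mm wide; open, the fingers measure 123 mm over their backs; the gripper's body (75 mm by 187 mm) begins 45 mm behind the grasp point.
Start: joints at [-1.162, 0.689, -0.195, 1.565, 0.157, 0.902, -0.215], TCP at [0.229, 0.582, 0.303] pointing down, gripper open.
Joint ranges: [-3.01, 3.01], [-0.46, 2.08], [-1.47, 1.51], [0.13, 2.56], [-1, 4.14], [0.04, 2.09], [-2.66, 2.66]. Speed limits (rad/s): [2.57, 2.57, 3.14, 3.14, 3.14, 3.14, 3.14].

## Interface

Orientations are given as a unit quaternion [w, x, y, z].
In Python, from rig import manip gives the robot as it stands. The module is installed in compiled form; this text tells all that it offers. Calls block until the motion is done:
- manip.move_ptp(position, orientation): joint-space move of the TCP to a pose.
- manip.move_linear(position, rotation=None, max_speed=0.15, contact_N=None): straight line of the TCP; rotation=None keeps the orientation; max_speed is the mean speed in m/s. With contact_N (N) it stops when the force on the tool has changed by that much, and returns True; else False.
- manip.move_joints(angles): joint-space move.
- manip.command_gripper(opening): opening from 0.0 (shut) to 1.0 (fully open); the grip force is fixed at half the most; returns when the fingers have stopped.
- manip.wait(seconds).
- manip.solve_ik(position, orientation): joint angles nearest the present ones, or None.
- manip.grab_frame(name): name is "side" or "top"; returns a dict with "frame" (420x560x3 uint8, red, green, blue), "depth" (420x560 float32, m along the optical axis (not along the pixel's ray), 0 where there is no reading), "fx", "fy", "cx", "cy" (pixels), "D" ([k1, k2, p1, p2, k3] as OpenCV has them; the pictures are not rectified), "R" (3x3) and "t" (3): a world point X has camera coordinates R X + t. Camera axes: x right, y down, z forward; pixel columns grow to the right and rows downward; lengths in m; the calibration is good to about 2 mm. A picture is of the moment at which its call begins.
A pose or a line that the arm cannot do raises manip.MotionError and nothing moves.
- manip.close_job(): hands the job in, once; it reports no verdict.
Readings, each from a call of its own:
- manip.current_clock(): time.
- manip.current_joints(): joint angles.
- manip.current_joint_velocities(): joint speeds.
- manip.current_effort(): joint torques, N m.
- manip.current_ee_pos(): TCP position.
- manip.current_ee_rot(): TCP orientation.
- manip.current_wrist_force(): force on the tool from outside, world axes, zero at the start.
- manip.current_moment(): the same for the moment, N m.
- manip.current_grip_width(): opening from 0.0 (shut) to 1.0 (fully open).
Only numpy, scipy, OpenCV 4.12 (cv2) and the standard library are available. Lean on these libraries where they do the work, as an engineer would, in place of code of your own. Each camera call takes 0.05 s, during which the arm holds its last target.

## Working session

There is one attempt and no reset: what is moved stays moved. The work goes in short steps, each a Python script; the robot and the scene stay as the last script left them, time stands still between calls to the robot, and variables do not carry over. Pictures are saved under pics/ and viewed, and the job is handed in when it is done.

```bash
ls; mkdir -p pics; cat > h.py <<'E'
import numpy as np, cv2
from rig import manip
def grab(n):
    return manip.grab_frame(n)
def save(f,name,box=None,scale=1):
    im=f["frame"][:,:,::-1]
    if box: im=im[box[1]:box[3],box[0]:box[2]]
    if scale!=1: im=cv2.resize(im,None,fx=scale,fy=scale,interpolation=cv2.INTER_CUBIC)
    cv2.imwrite("pics/"+name,im)
def rays(f,px):
    K=np.array([[f["fx"],0,f["cx"]],[0,f["fy"],f["cy"]],[0,0,1]])
    u=cv2.undistortPoints(np.array(px,float).reshape(-1,1,2),K,np.array(f["D"],float)).reshape(-1,2)
    d=np.c_[u,np.ones(len(u))]@np.array(f["R"])
    o=-np.array(f["R"]).T@np.array(f["t"])
    return o,d
def onz(f,px,z):
    o,d=rays(f,px); z=np.broadcast_to(z,len(d))
    return o+d*((z-o[2])/d[:,2])[:,None]
def proj(f,P):
    K=np.array([[f["fx"],0,f["cx"]],[0,f["fy"],f["cy"]],[0,0,1]])
    r,_=cv2.Rodrigues(np.array(f["R"]))
    return cv2.projectPoints(np.array(P,float).reshape(-1,1,3),r,np.array(f["t"],float),K,np.array(f["D"],float))[0].reshape(-1,2)
def cloud(f):
    h,w=f["depth"].shape
    v,u=np.mgrid[:h,:w]
    o,d=rays(f,np.c_[u.ravel(),v.ravel()])
    return (o+d*f["depth"].reshape(-1,1)).reshape(h,w,3)
E
python3 - <<'E'
from h import *
for n in("top","side"):
    f=grab(n); save(f,n+"0.png",scale=1.4); print(n,f["fx"],-np.array(f["R"]).T@f["t"],np.array(f["R"]).round(2).tolist())
print(manip.current_clock(),manip.current_ee_rot(),manip.current_wrist_force())
E
```

```text
pics
top 445.5006698878156 [ 0.33431511 -0.03776072  1.05417317] [[0.13, -0.99, 0.01], [-0.97, -0.13, -0.21], [0.21, 0.02, -0.98]]
side 531.8894442894173 [ 0.08514072 -1.02121454  0.65561122] [[0.92, -0.39, 0.02], [-0.17, -0.44, -0.88], [0.36, 0.8, -0.47]]
0.1 [-0.69417211  0.69529868 -0.13175508  0.1316261 ] [-0.15344698  0.97739868 -0.07548585]
```

View pics/top0.png

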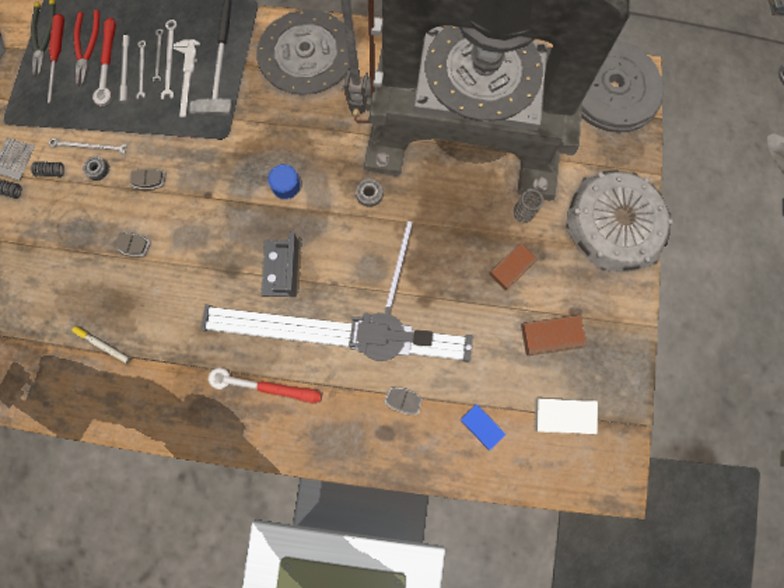

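View pics/side0.png

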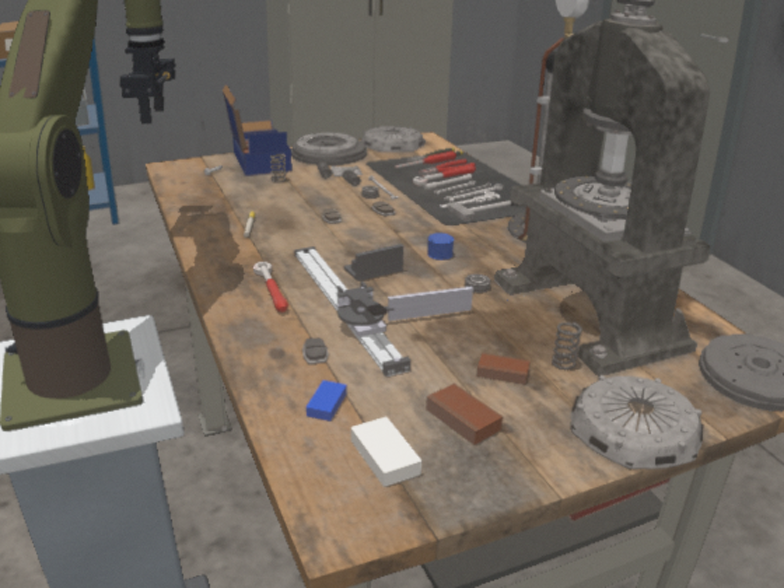

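The top view shows the track from the cap at about (207,318) to the stop at (470,347), in 1.4x pixels. The plate is at (280,265) and the blade runs (388,308)-(410,222).

Block candidates:
- Large brown at (554,335)
- Small brown at (512,267)
- White at (567,416)
- Blue at (483,427)

I choose the large brown one. Next I'll take a close crop to check it.

```bash
python3 - <<'E'
from h import *
f=grab("top")
save(f,"top1.png",(140,140,350,270),3.8)
save(f,"block.png",(330,160,440,320),3.5)
g=grab("side"); save(g,"side1.png",(200,160,380,320),4)
import pickle; pickle.dump((f,g),open("f0.pkl","wb"))
E
```

```text
(no output)
```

View pics/top1.png

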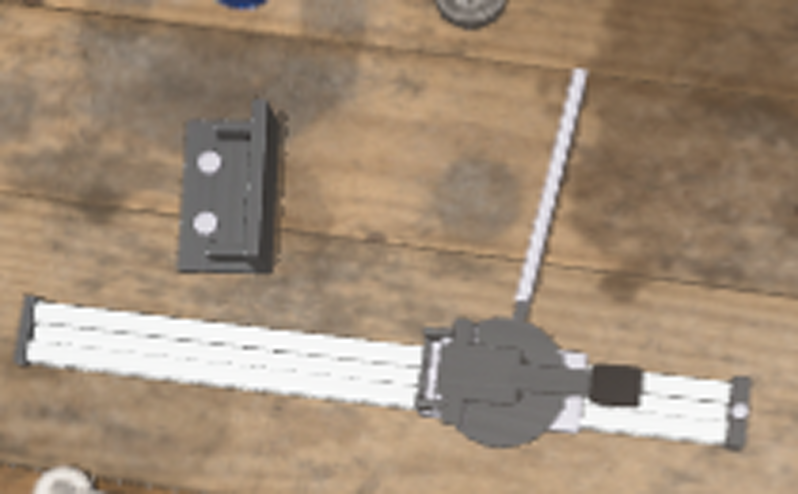

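View pics/block.png

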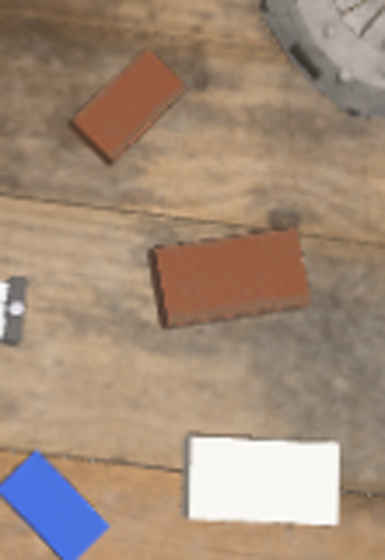

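View pics/side1.png

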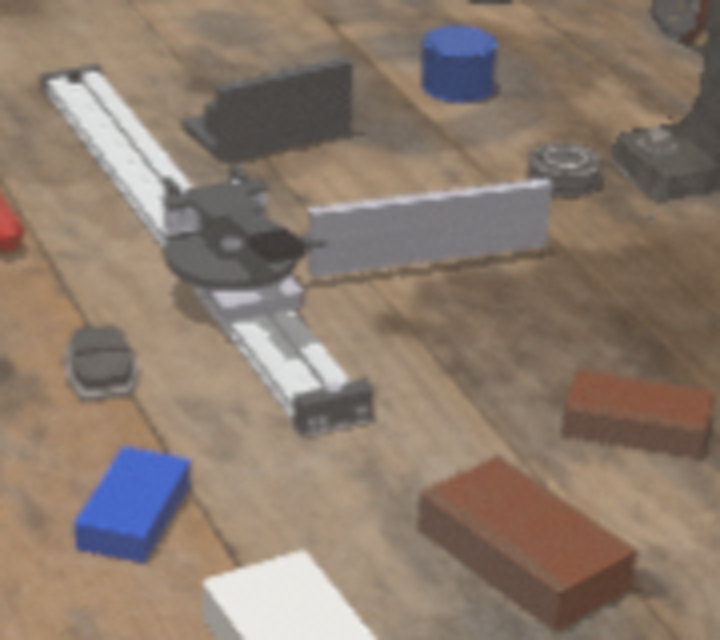

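```bash
cat > m.py <<'E'
from h import *
def track(f):
    u=lambda x,y:(140+x/3.8,140+y/3.8)
    cap=onz(f,[u(22,298),u(17,363)],0.014); stop=onz(f,[u(750,377),u(744,448)],0.022)
    return cap,stop
def strip(f,box,z0,z1):
    C=cloud(f); x0,y0,x1,y1=box
    P=C[y0:y1,x0:x1].reshape(-1,3); P=P[(P[:,2]>z0)&(P[:,2]<z1)]
    return P
def line(P):
    c=P.mean(0)[:2]; q=P[:,:2]-c
    w,v=np.linalg.eigh(q.T@q); d=v[:,1]; n=v[:,0]
    return c,d,(q@d).min(),(q@d).max(),(q@n).min(),(q@n).max()
E
python3 - <<'E'
from m import *
import pickle
f,g=pickle.load(open("f0.pkl","rb"))
cap,stop=track(f); print(cap.round(4),stop.round(4))
C=cloud(f)
print("bench z",np.median(C[230:240,200:240,2]))
for nm,b,z in (("plate top",(185,160,222,215),(.048,.06)),("blade",(274,155,300,218),(.042,.06)),("block",(365,220,425,260),(.018,.032)),("pad",(290,230,315,252),(.065,.085))):
    P=strip(f,b,*z); c,d,a,bb,n0,n1=line(P); print(nm,len(P),c.round(4),d.round(4),np.degrees(np.arctan2(d[1],d[0])).round(2),np.array([a,bb,n0,n1]).round(4),np.median(P[:,2]))
E
```

```text
[[0.4922 0.2964 0.014 ]
 [0.4509 0.2916 0.014 ]] [[ 0.5021 -0.1629  0.022 ]
 [ 0.458  -0.1639  0.022 ]]
bench z 0.008903845413841593
plate top 197 [0.5798 0.1545] [-0.9941 -0.1088] -173.75 [-0.0496  0.049  -0.0056  0.0047] 0.055322061934190425
blade 216 [ 0.6027 -0.0257] [-0.9932  0.1166] 173.3 [-0.0754  0.0736 -0.0041  0.0039] 0.05057831966325699
block 976 [ 0.5204 -0.3002] [-0.259   0.9659] 105.01 [-0.0523  0.0505 -0.0284  0.0272] 0.025288388530471217
pad 179 [ 0.4794 -0.0747] [3.e-04 1.e+00] 89.98 [-0.0194  0.0233 -0.0132  0.0119] 0.07285220838456341
```

```bash
python3 - <<'E'
from m import *
import pickle
f,g=pickle.load(open("f0.pkl","rb"))
C=cloud(f); im=f["frame"].astype(int)
# white track left portion, z~12
m=np.zeros(im.shape[:2],bool); m[216:250,150:252]=im[216:250,150:252].min(-1)>190
v,u=np.nonzero(m); P=onz(f,np.c_[u,v],0.012)
r=cv2.minAreaRect((P[:,:2]*1000).astype(np.float32)); print(r, line(P))
m=np.zeros(im.shape[:2],bool); m[236:260,308:332]=im[236:260,308:332].min(-1)>190
v,u=np.nonzero(m); P=onz(f,np.c_[u,v],0.012)
print(cv2.minAreaRect((P[:,:2]*1000).astype(np.float32)))
for nm,p,z in (("bearing",(264,137),.018),("spring",(377,146),.034),("smallbrown",(366,190),.025),("tin",(203,129),.038),("pad",(288,286),.014)): print(nm,onz(f,[p],z)[0].round(3))
print("hub pts", line(strip(f,(245,220,300,262),.028,.036))[0])
E
```

```text
((474.8941650390625, 163.56822204589844), (39.527225494384766, 244.3651123046875), 0.9916027188301086) (array([0.47532058, 0.16168003]), array([-0.01532134,  0.99988262]), np.float64(-0.120278316187162), np.float64(0.12411113444615408), np.float64(-0.019576357229000068), np.float64(0.020130084895900027))
((479.70965576171875, -123.90843963623047), (38.86430740356445, 53.48676300048828), 0.5587724447250366)
bearing [0.732 0.043 0.018]
spring [ 0.741 -0.235  0.034]
smallbrown [ 0.629 -0.219  0.025]
tin [0.726 0.192 0.038]
pad [ 0.38  -0.062  0.014]
hub pts [ 0.4768553  -0.01917372]
```

```bash
cat >> m.py <<'E'
from scipy.spatial.transform import Rotation as Ro
TH=0.0171; TX=np.array([np.cos(TH),np.sin(TH),0]); TY=np.array([-np.sin(TH),np.cos(TH),0]); TO=np.array([0.4749+0.0171*0.1236,0.040,0])
PA=np.radians(6.25); PX=np.array([np.cos(PA),np.sin(PA),0]); PY=np.array([-np.sin(PA),np.cos(PA),0]); PF=np.array([0.5803,0.1495,0])
def quat(a):
    z=np.array([np.cos(a),np.sin(a),0]); y=np.array([0,0,-1.]); x=np.cross(y,z)
    q=Ro.from_matrix(np.c_[x,y,z]).as_quat(); return np.r_[q[3],q[:3]]
def bestq(a,p):
    j0=np.array(manip.current_joints()); best=None
    for k in (0,np.pi):
        j=manip.solve_ik(p,quat(a+k))
        if j is not None:
            d=np.abs(np.array(j)-j0).max()
            if best is None or d<best[0]: best=(d,quat(a+k))
    return best[1]
def st(s=""):
    print(s,"t",round(manip.current_clock(),2),"p",np.round(manip.current_ee_pos(),4),"F",np.round(manip.current_wrist_force(),2))
def at(p,tip): return np.array([p[0],p[1],tip+0.064])
E
python3 - <<'E'
from m import *
print("jaw start",Ro.from_quat(np.roll(manip.current_ee_rot(),-1)).as_matrix().round(2).tolist())
manip.command_gripper(0.0)
st("shut")
piv=np.array([0.478,-0.011,0]); bd=np.array([.9932,-.1166,0])
s=piv+bd*0.062-TY*0.045
q=bestq(PA,at(s,0.15)); manip.move_ptp(at(s,0.12),q); st()
manip.move_linear(at(s,0.024),max_speed=0.15); st("down")
# target: finger -y of blade at final gauge place, stop 12mm short of flat
e=PF-PY*(4+9+12)*1e-3; pivT=None
r62=e-PX*0.045
# same track-x as start: travel along TY
L=(r62-s)@TY
r=manip.move_linear(at(s+TY*L,0.024),max_speed=0.06,contact_N=6); st(f"push {r} L={L:.3f}")
f=grab("top"); save(f,"p1.png",(140,140,350,270),3.8)
E
```

```text
jaw start [[0.93, -0.0, 0.37], [-0.37, -0.0, 0.93], [0.0, -1.0, -0.0]]
shut t 1.5 p [0.2288 0.5817 0.3027] F [ 0.51  0.48 -0.38]
 t 4.07 p [ 0.5407 -0.0619  0.1841] F [0.45 0.83 0.7 ]
down t 4.86 p [ 0.5408 -0.0632  0.0885] F [1.   0.2  0.41]
push False L=0.183 t 8.06 p [0.5372 0.1196 0.088 ] F [ 1.1  -1.37 -0.27]
```

View pics/p1.png

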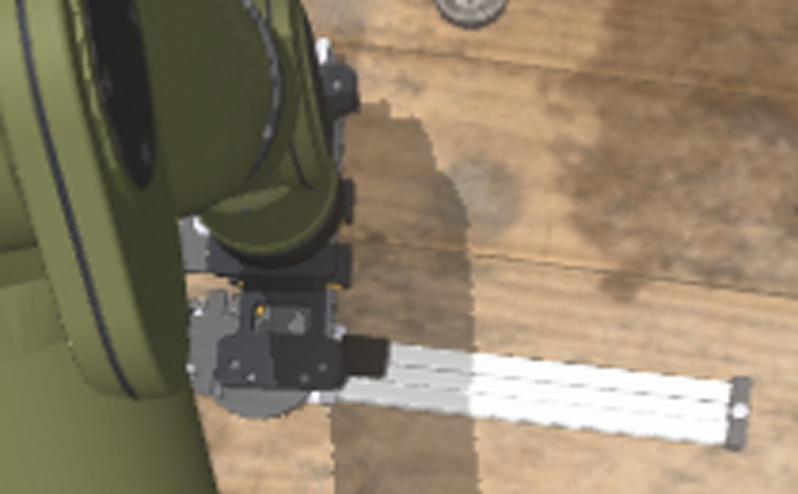

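```bash
python3 - <<'E'
from m import *
p=np.array(manip.current_ee_pos())
manip.move_linear(p-TY*0.03,max_speed=0.15)
s=PF-PY*0.055
manip.move_linear(at(s,0.024),max_speed=0.15); st()
r=manip.move_linear(at(PF+PY*0.005,0.024),max_speed=0.03,contact_N=8.5); st(f"press {r}")
manip.wait(0.3); st("hold")
p=np.array(manip.current_ee_pos()); print("finger off face",(p-PF)@PY)
manip.move_linear(p-PY*0.04,max_speed=0.15)
p=np.array(manip.current_ee_pos())
manip.move_linear(p+[0,0,0.12],max_speed=0.25)
g=grab("side"); save(g,"s2.png",(200,130,380,290),4)
manip.move_linear(p+[0,-0.15,0.14],max_speed=0.3)
f=grab("top"); save(f,"p2.png",(120,140,330,270),3.8)
import pickle; pickle.dump((f,g),open("f2.pkl","wb")); st()
E
```

```text
t 8.93 p [0.5853 0.0958 0.0877] F [-0.68  0.06 -0.48]
press True t 10.2 p [0.5824 0.1324 0.0877] F [-0.28 -0.36  0.43]
hold t 10.5 p [0.5824 0.132  0.0874] F [-0.42  0.33 -1.3 ]
finger off face -0.01764691636715717
 t 12.31 p [ 0.5863 -0.0562  0.2262] F [-0.94 -0.   -0.59]
```

View pics/p2.png

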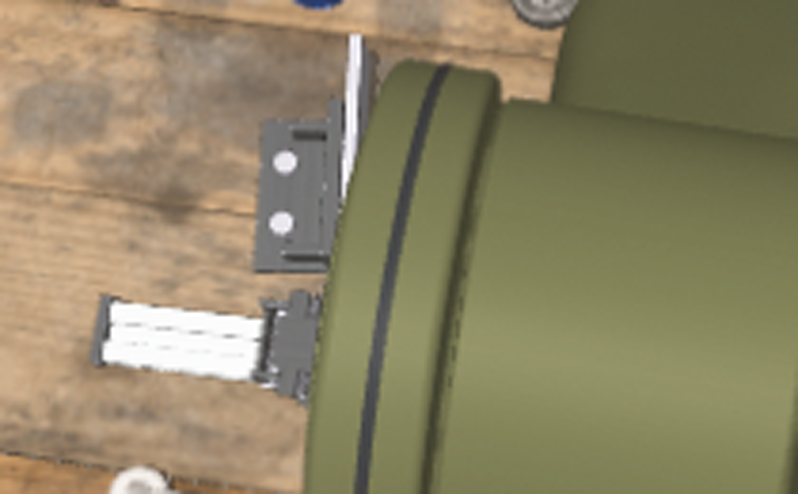

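View pics/s2.png

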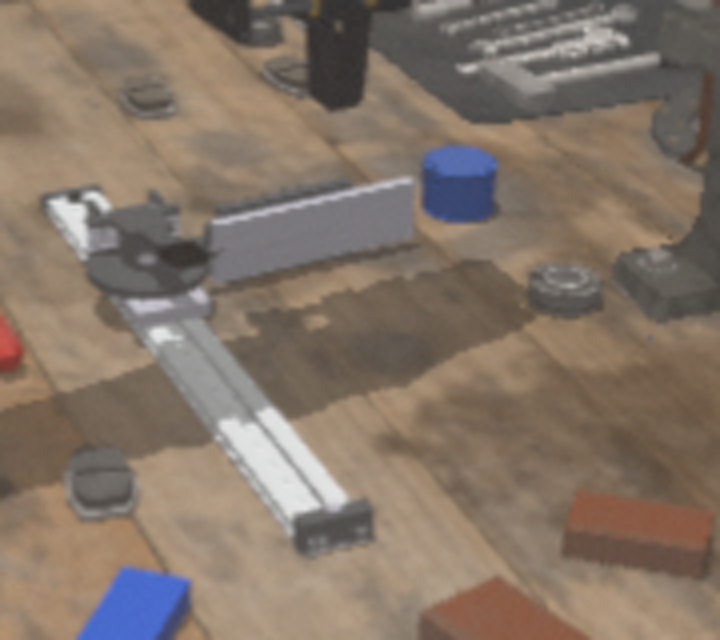

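```bash
python3 - <<'E'
from m import *
import pickle
f,g=pickle.load(open("f2.pkl","rb"))
def rep(nm,f,box):
    C=cloud(f); im=f["frame"].astype(int); x0,y0,x1,y1=box
    P=C[y0:y1,x0:x1].reshape(-1,3); c=im[y0:y1,x0:x1].reshape(-1,3).min(-1)
    k=(P[:,2]>.043)&(P[:,2]<.06)
    for lab,s in (("blade",k&(c>130)),("plate",k&(c<110))):
        if s.sum()<10: continue
        Q=P[s]; ce,d,a,b,n0,n1=line(Q)
        if d[0]<0:d=-d
        print(nm,lab,s.sum(),ce.round(4),np.degrees(np.arctan2(d[1],d[0])).round(2),"off face",((ce-PF[:2])@PY[:2]).round(4),np.array([a,b,n0,n1]).round(4))
rep("top",f,(195,145,224,200))
rep("side",g,(252,170,306,205))
E
```

```text
top blade 133 [0.6251 0.1514] 5.22 off face -0.003 [-0.0496  0.0644 -0.012   0.0056]
top plate 42 [0.6054 0.1534] 3.22 off face 0.0012 [-0.0688  0.0562 -0.0102  0.0084]
side blade 109 [0.593  0.1476] 6.94 off face -0.0033 [-0.0788  0.0718 -0.0079  0.0085]
side plate 101 [0.5753 0.1534] 6.63 off face 0.0044 [-0.0511  0.049  -0.0118  0.0075]
```

```bash
python3 - <<'E'
from m import *
q=bestq(PA,at(PF-PY*0.04,0.05))
manip.move_ptp(at(PF-PY*0.04,0.024),quat(PA)) if False else None
p=np.array(manip.current_ee_pos()); s=PF-PY*0.035
manip.move_linear(at(s,0.10),max_speed=0.3)
manip.move_linear(at(s,0.024),max_speed=0.2); st()
r=manip.move_linear(at(PF+PY*0.005,0.024),max_speed=0.02,contact_N=9); st(f"press {r}")
p=np.array(manip.current_ee_pos()); print("finger off face",(p-PF)@PY)
manip.move_linear(p-PY*0.03,max_speed=0.15)
p=np.array(manip.current_ee_pos())
# towards clamp pad: pivot from blade line
o=PF-PY*0.004
manip.move_linear(p+[0,-0.02,0.14],max_speed=0.3)
g=grab("side"); save(g,"s3.png",(200,130,380,290),4)
manip.move_linear(p+[0,-0.32,0.14],max_speed=0.4)
f=grab("top"); save(f,"p3.png",(120,140,330,270),3.8)
import pickle; pickle.dump((f,g),open("f3.pkl","wb")); st()
E
```

```text
t 13.61 p [0.5848 0.1131 0.0887] F [0.44 0.03 0.25]
press True t 14.73 p [0.5819 0.1326 0.0877] F [ 0.49 -0.29  0.51]
finger off face -0.0169806555307262
 t 16.71 p [ 0.5856 -0.2137  0.2268] F [ 0.11 -0.24 -0.2 ]
```

View pics/p3.png

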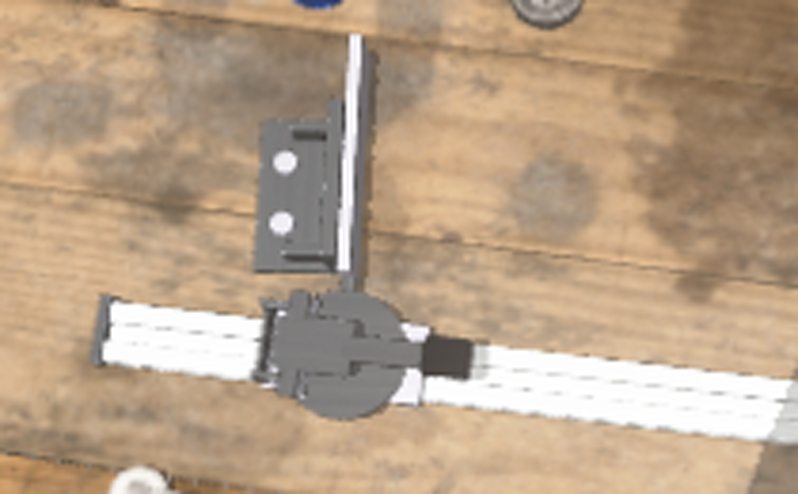

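```bash
cat >> m.py <<'E'
def bladefit(f,box,th=150):
    im=f["frame"]; x0,y0,x1,y1=box
    m=im[y0:y1,x0:x1].min(-1)>th
    n,l,s,_=cv2.connectedComponentsWithStats(m.astype(np.uint8)); 
    i=1+np.argmax(s[1:,4]) ; v,u=np.nonzero(l==i)
    P=onz(f,np.c_[u+x0,v+y0],0.05); c,d,a,b,n0,n1=line(P)
    if d[0]<0:d=-d
    return c,d,np.degrees(np.arctan2(d[1],d[0])),b-a,n1-n0,len(u)
E
python3 - <<'E'
from m import *
import pickle
f0,_=pickle.load(open("f0.pkl","rb")); f,g=pickle.load(open("f3.pkl","rb"))
print("before",bladefit(f0,(272,150,300,220)))
b=bladefit(f,(203,145,222,214)); print("now",b, "off",(b[0]-PF[:2])@PY[:2])
# plate orientation by colour/depth in f0, finer: edge fits
P=strip(f0,(185,160,222,215),.05,.06); q=P[:,:2]-PF[:2]
x=q@PX[:2]; y=q@PY[:2]
bins=np.arange(-.045,.046,.01); fr=[np.percentile(y[(x>a)&(x<a+.01)],5) for a in bins[:-1]]; bk=[np.percentile(y[(x>a)&(x<a+.01)],95) for a in bins[:-1]]
print(np.degrees(np.polyfit(bins[:-1],fr,1)),np.degrees(np.polyfit(bins[:-1],bk,1)),np.round(fr,4))
# clamp pad
P=strip(f,(225,220,250,245),.055,.085); k=P[:,2]>.066; print("pad",len(P),P[k].mean(0),P[:,2].max(), line(P[k]))
E
```

```text
before (array([ 0.59952603, -0.02450191]), array([ 0.99313835, -0.11694539]), np.float64(-6.715844908130106), np.float64(0.15080421214717787), np.float64(0.009210437289514872), 239)
now (array([0.59936062, 0.14805371]), array([0.99343823, 0.11436997]), np.float64(6.567287194128225), np.float64(0.15118158411250737), np.float64(0.007935173194187174), 204) off -0.0035127591075460717
[-0.13233682  0.04532697] [0.06715007 0.55138543] [0.0006 0.0008 0.0014 0.0006 0.0006 0.0009 0.0013 0.0006 0.0004]
pad 186 [0.47707659 0.07000323 0.07246555] 0.07909154391192319 (array([0.47707659, 0.07000323]), array([0.01293934, 0.99991628]), np.float64(-0.018158586996953573), np.float64(0.025802233289565723), np.float64(-0.01225718184517393), np.float64(0.011371529296780678))
```

```bash
python3 - <<'E'
from m import *
import pickle
f,g=pickle.load(open("f3.pkl","rb"))
c=onz(f,[(120+447/3.8,140+357/3.8)],0.074)[0]; print("padc",c)
q=bestq(TH,at(c,0.1)); manip.move_ptp(at(c,0.10),q); st()
r=manip.move_linear(at(c,0.020),max_speed=0.04,contact_N=16); st(f"press {r}")
manip.wait(0.2); st()
p=np.array(manip.current_ee_pos()); print("tip z",p[2]-.064)
if not r or p[2]-.064<.046:
    manip.move_linear(p+[0,0,0.10],max_speed=0.25)
E
```

```text
padc [0.47614434 0.06505798 0.074     ]
 t 17.89 p [0.4772 0.0643 0.1643] F [ 0.36 -0.51 -0.68]
press True t 19.23 p [0.4762 0.0642 0.1062] F [-0.2  -1.14  3.82]
 t 19.43 p [0.4762 0.0642 0.1063] F [-0.44  1.01  1.41]
tip z 0.04231638273552342
```

```bash
python3 - <<'E'
from m import *
p=np.array(manip.current_ee_pos())
print(p[2]-.064)
manip.move_linear([0.4762,0.0650,0.064+0.052],max_speed=0.25)
r=manip.move_linear([0.4762,0.0650,0.064+0.030],max_speed=0.012,contact_N=18); st(f"press {r}")
p=np.array(manip.current_ee_pos()); print("tip z",p[2]-.064)
manip.move_linear(p+[0,0,0.09],max_speed=0.25)
manip.move_linear(p+[0.02,-0.30,0.12],max_speed=0.4)
f=grab("top"); save(f,"p4.png",(120,140,330,270),3.8)
g=grab("side"); save(g,"s4.png",(200,130,380,290),4)
b=bladefit(f,(203,145,222,214)); print("now",b, "off",(b[0]-PF[:2])@PY[:2]); st()
import pickle; pickle.dump((f,g),open("f4.pkl","wb"))
E
```

```text
0.14236684044609493
press True t 21.56 p [0.4762 0.065  0.1047] F [-1.29 -0.44  7.84]
tip z 0.04074013895147893
now (array([0.59881601, 0.14768651]), array([0.99346355, 0.11414975]), np.float64(6.554586250806229), np.float64(0.15113861060546577), np.float64(0.00779869990763502), 203) off -0.00381849073891974
 t 23.07 p [ 0.4963 -0.2314  0.224 ] F [ 1.09  0.63 -0.8 ]
```

View pics/s4.png

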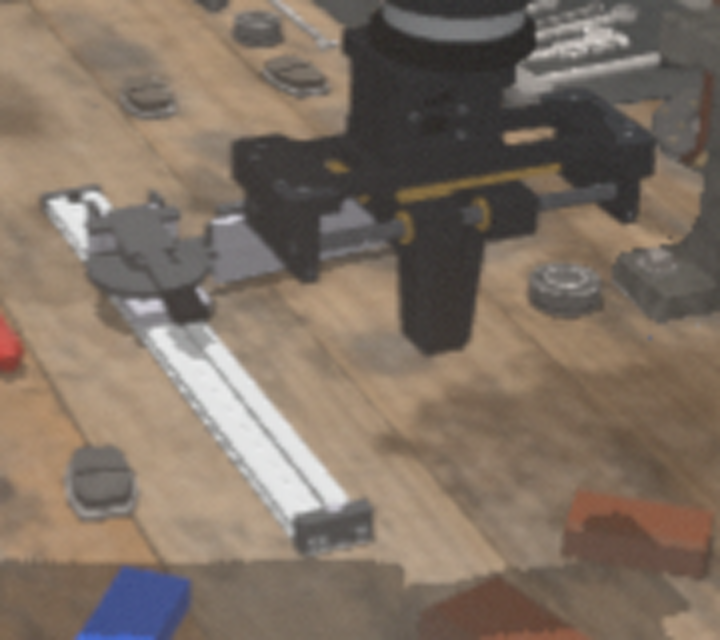

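View pics/p4.png

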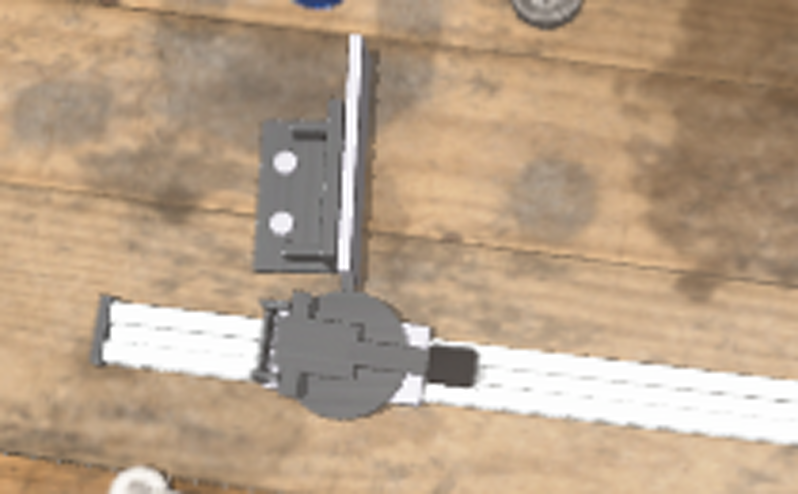

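```bash
python3 - <<'E'
from m import *
def on(y): return TO+TY*y
s=on(0.094+0.05+0.038)
q=bestq(TH,at(s,0.12)); manip.move_ptp(at(s,0.11),q); st()
manip.move_linear(at(s,0.022),max_speed=0.2); st("down")
r=manip.move_linear(at(on(-0.14+0.05+0.013+0.02),0.022),max_speed=0.09,contact_N=15); st(f"slide {r}")
if not r:
    r=manip.move_linear(at(on(-0.14+0.05+0.013-0.012),0.022),max_speed=0.03,contact_N=9); st(f"end {r}")
    p=np.array(manip.current_ee_pos()); print("finger track y",(p-TO)@TY)
    manip.move_linear(p+TY*0.02,max_speed=0.15)
    manip.move_linear(p+TY*0.02+[0,0,0.12],max_speed=0.25)
    manip.move_linear(p+TY*0.22+[0,0,0.12],max_speed=0.4)
f=grab("top"); save(f,"p5.png",(230,140,440,270),3.8)
import pickle; pickle.dump(f,open("f5.pkl","wb"))
g=grab("side"); save(g,"s5.png",(200,130,380,290),4); st()
E
```

```text
t 24.76 p [0.4746 0.2206 0.1742] F [ 0.83 -0.14  0.15]
down t 25.35 p [0.4744 0.2214 0.0864] F [0.14 0.04 0.27]
slide False t 28.16 p [ 0.4779 -0.0168  0.086 ] F [-0.16  0.35  0.92]
end True t 28.88 p [ 0.4781 -0.0374  0.0858] F [ 0.53 -0.1   0.33]
finger track y -0.07740510288480264
 t 30.53 p [0.4739 0.1804 0.2047] F [ 0.51 -0.35 -0.23]
```

View pics/p5.png

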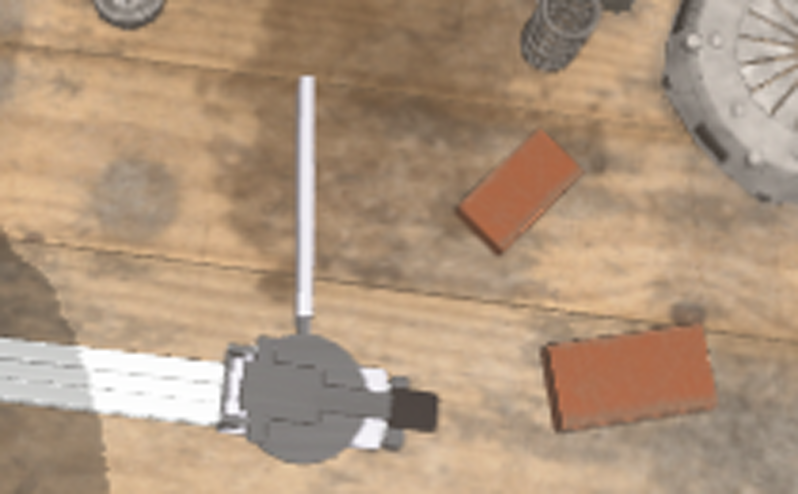

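View pics/s5.png

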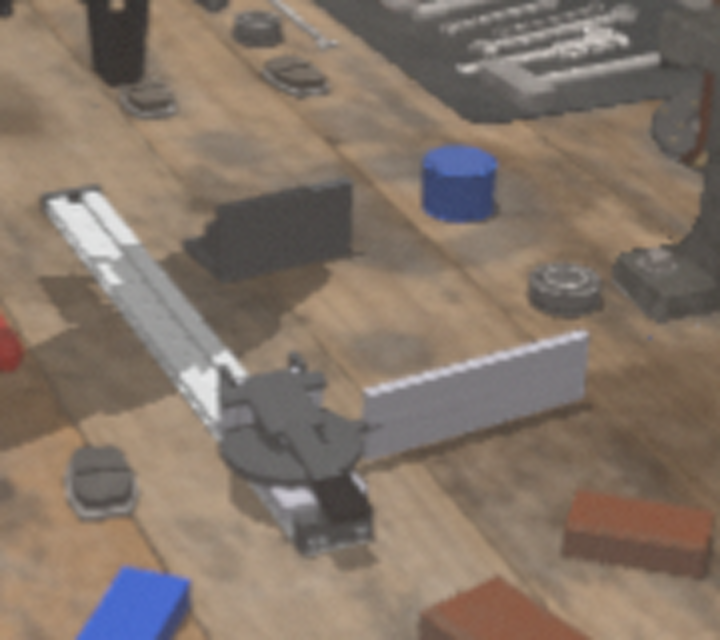

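```bash
python3 - <<'E'
from m import *
import pickle
f=pickle.load(open("f5.pkl","rb"))
b=bladefit(f,(300,155,320,226)); print("blade",b); d=b[1]
c=b[0]; piv=TO+TY*-0.14; print("piv",piv, "perp dist of piv to blade line",(piv[:2]-c)@np.array([-d[1],d[0]]),"r of centroid",(c-piv[:2])@d)
P=strip(f,(365,220,425,260),.02,.03); rr=cv2.minAreaRect((P[:,:2]*1000).astype(np.float32)); print(rr)
im=f["frame"].astype(int); C=cloud(f)
m=np.zeros(im.shape[:2],bool); R=im[222:258,365:425]; m[222:258,365:425]=(R[...,0]>1.6*R[...,2])&(R[...,0]-R[...,1]>45)
v,u=np.nonzero(m); Q=onz(f,np.c_[u,v],.025); print(cv2.minAreaRect((Q[:,:2]*1000).astype(np.float32)),len(u))
E
```

```text
blade (array([ 0.60034498, -0.08524902]), array([0.99454662, 0.10429299]), np.float64(5.9864344889185155), np.float64(0.14953332098346056), np.float64(0.009990362947067417), 263)
piv [ 0.47940744 -0.09997953  0.        ] perp dist of piv to blade line -0.0020372471311843714 r of centroid 0.12181430599660133
((520.9840698242188, -301.01678466796875), (55.13929748535156, 101.78326416015625), 15.59158706665039)
((520.9390869140625, -301.07073974609375), (52.3173713684082, 99.3317642211914), 15.172431945800781) 804
```

```bash
cat >> m.py <<'E'
BA=np.radians(6.2); BX=np.array([np.cos(BA),np.sin(BA),0]); BY=np.array([-np.sin(BA),np.cos(BA),0]); BM=np.array([0.5985,-0.0854,0])
E
python3 - <<'E'
from m import *
c=np.array([0.521,-0.301,0]); a=np.radians(15.3)
manip.command_gripper(1.0)
# choose orientation considering joint 7 at both ends
for k in (0,np.pi):
    print(k,[np.round(j,2) if (j:=manip.solve_ik(at(p,.1),quat(ang+k))) is not None else None for p,ang in ((c,a),(BM+BY*.06,BA+np.pi/2),(BM+BY*.06,BA-np.pi/2))])
q=bestq(a,at(c,0.1)); manip.move_ptp(at(c,0.10),q); st()
manip.move_linear(at(c,0.004),max_speed=0.2,contact_N=12); st("down")
manip.command_gripper(0.0); st("grip"); print(manip.current_grip_width()*88)
manip.move_linear(at(c,0.10),max_speed=0.25); print(manip.current_grip_width()*88); st()
print(np.round(manip.current_joints(),2))
E
```

```text
0 [array([ 0.62,  0.86, -0.31,  1.74,  0.42,  0.61,  0.33]), array([ 0.3 ,  0.9 , -0.59,  1.76,  0.73,  0.72,  0.98]), array([-0.19,  0.86,  0.28,  1.79, -0.41,  0.55, -1.11])]
3.141592653589793 [array([ 0.13,  0.94,  0.59,  1.77, -0.79,  0.69, -1.7 ]), array([-0.19,  0.86,  0.28,  1.79, -0.41,  0.55, -1.11]), array([ 0.3 ,  0.9 , -0.59,  1.76,  0.73,  0.72,  0.98])]
 t 33.63 p [ 0.5219 -0.2991  0.1642] F [ 0.31  0.42 -0.3 ]
down t 34.17 p [ 0.5198 -0.2989  0.0647] F [-0.36  0.4   7.32]
grip t 34.78 p [ 0.5212 -0.2991  0.0645] F [2.17 0.51 6.4 ]
53.81648934684193
53.84502233142597
 t 35.33 p [ 0.5198 -0.3008  0.163 ] F [-0.62  0.29 -2.45]
[ 0.63  0.86 -0.32  1.74  0.42  0.62  0.33]
```

```bash
python3 - <<'E'
from m import *
c=BM+BY*0.064
q=bestq(BA+np.pi/2,at(c,0.1)); manip.move_ptp(at(c,0.10),q); st(); print(manip.current_grip_width()*88)
manip.move_linear(at(c,0.0025),max_speed=0.15,contact_N=5); st("down")
manip.command_gripper(0.72); st("open")
p=np.array(manip.current_ee_pos())
manip.move_linear(p+[0,0,0.11],max_speed=0.25); st()
s=BM+BY*(0.064+0.027+0.013+0.02)
q=bestq(BA,at(s,.1)); manip.move_ptp(at(s,0.10),q)
manip.command_gripper(0.45)
g=grab("side"); save(g,"s6.png",(200,130,380,290),4); st()
E
```

```text
t 36.44 p [ 0.591  -0.0241  0.1629] F [ 0.81  0.51 -1.15]
54.10016987418109
down t 37.12 p [ 0.59   -0.0232  0.0645] F [-0.35  0.42  5.09]
open t 37.47 p [ 0.5903 -0.0261  0.0647] F [ 1.1  -6.17  7.72]
 t 38.07 p [ 0.5899 -0.0266  0.1741] F [ 0.07 -0.21 -0.36]
 t 39.77 p [0.5851 0.0379 0.1641] F [0.28 0.68 0.69]
```

View pics/s6.png

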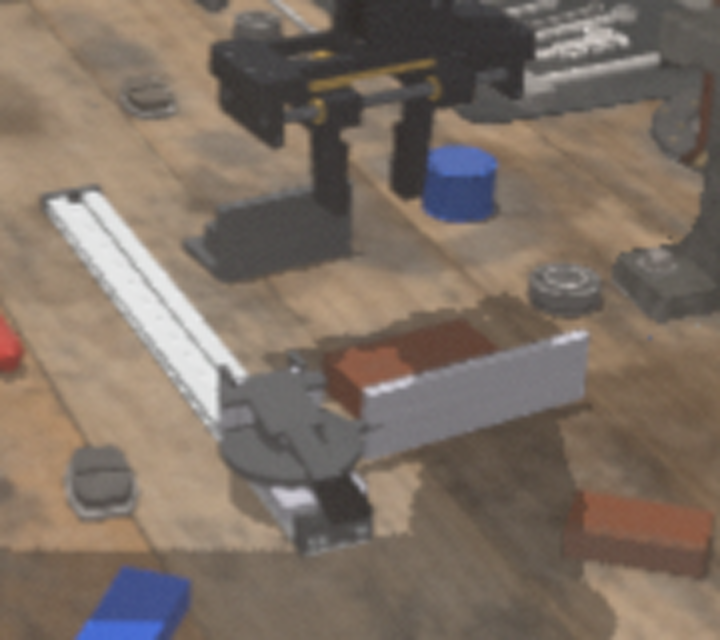

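```bash
python3 - <<'E'
from m import *
s=BM+BY*(0.064+0.027+0.013+0.02)
manip.move_linear(at(s,0.006),max_speed=0.2); st("down")
r=manip.move_linear(at(BM+BY*0.060,0.006),max_speed=0.025,contact_N=5); st(f"push {r}")
p=np.array(manip.current_ee_pos()); print("finger off",(p-BM)@BY,(p-BM)@BX)
manip.wait(0.2)
manip.move_linear(p+BY*0.03,max_speed=0.12)
manip.move_linear(p+BY*0.03+[0,0,0.14],max_speed=0.25)
manip.move_linear(p+BY*0.25+[0,0,0.14],max_speed=0.4)
f=grab("top"); save(f,"p7.png",(230,140,440,270),3.8)
g=grab("side"); save(g,"s7.png",(200,130,380,290),4); st()
import pickle; pickle.dump((f,g),open("f7.pkl","wb"))
E
```

```text
down t 40.38 p [0.5855 0.0385 0.0707] F [-0.85 -0.41  0.01]
push True t 42.34 p [ 0.5908 -0.0165  0.0697] F [-0.16  1.62  1.49]
finger off 0.06929202528550088 -0.00023093017469232122
 t 44.45 p [0.564  0.2297 0.2081] F [-0.48 -1.16  0.43]
```

View pics/p7.png

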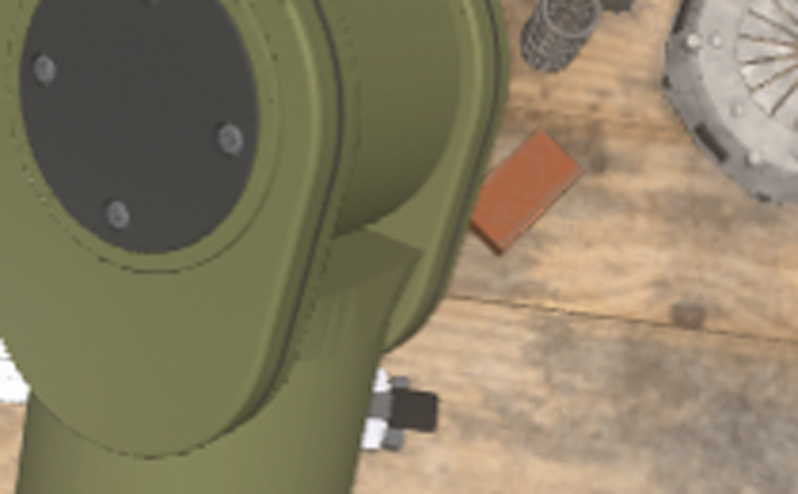

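View pics/s7.png

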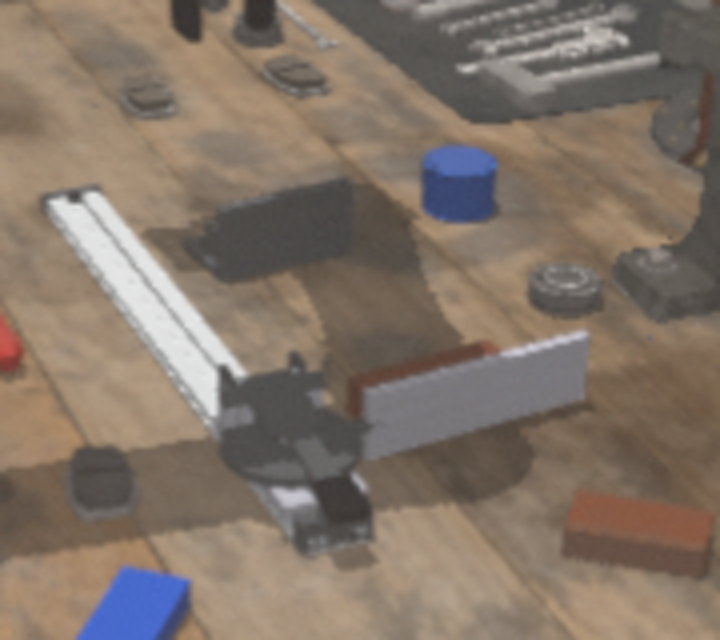

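```bash
python3 - <<'E'
from m import *
manip.move_joints([-1.162, 0.689, -0.195, 1.565, 0.157, 0.902, -0.215])
f=grab("top"); save(f,"p8.png",(230,140,440,270),3.8); g=grab("side")
import pickle; pickle.dump((f,g),open("f8.pkl","wb")); st()
b=bladefit(f,(296,155,322,226)); print("blade",b)
im=f["frame"].astype(int); R=im[150:235,270:322]; m=(R[...,0]>1.6*R[...,2])&(R[...,0]-R[...,1]>45)
n,l,s,_=cv2.connectedComponentsWithStats(m.astype(np.uint8)); i=1+np.argmax(s[1:,4]); v,u=np.nonzero(l==i)
Q=onz(f,np.c_[u+270,v+150],.025); rr=cv2.minAreaRect((Q[:,:2]*1000).astype(np.float32)); print(rr,len(u))
P=strip(f,(270,150,322,235),.021,.03); print(cv2.minAreaRect((P[:,:2]*1000).astype(np.float32)),len(P))
c=np.array(rr[0])/1000; d=b[1]; nn=np.array([-d[1],d[0]]); print("off blade",(c-b[0])@nn,"r",(c-b[0])@d+.1218)
E
```

```text
t 46.44 p [0.23   0.5812 0.3025] F [ 0.6  -0.33 -0.87]
blade (array([ 0.60243779, -0.08542662]), array([0.99351874, 0.11366843]), np.float64(6.526828235468529), np.float64(0.14941229571126746), np.float64(0.007178926538567963), 250)
((595.8591918945312, -52.05381393432617), (96.41289520263672, 45.4395866394043), 6.753167152404785) 734
((573.9429321289062, -60.35542297363281), (146.1887969970703, 67.02496337890625), 14.55716323852539) 935
off blade 0.03390428995274753 r 0.11905747799267559
```

View pics/p8.png

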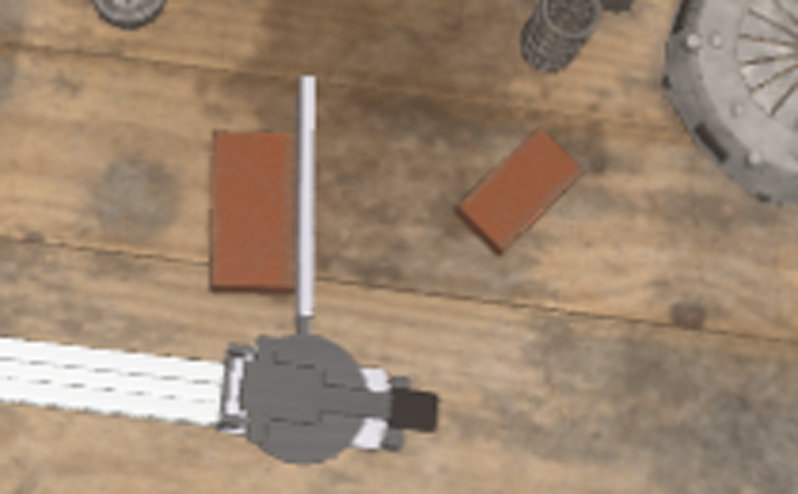

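```bash
python3 -c "
from rig import manip
manip.close_job(); print(manip.current_clock())"
```

```text
the job is handed in; nothing more can be done
the job is handed in; nothing more can be done
```

The job is done and handed in at about 46.4 s of the 72 s allowed. The gripper was open and the arm was back at its start pose, touching nothing.

- **Blade and clamp:** I slid the gauge to the plate and pressed the blade flat twice (about 9 N). I then pressed the clamp lever down twice, with stops at 16 N and 18 N, until the pad stood about 41 mm above the bench.
- **Gauge:** I pushed the locked gauge along the track until it met the stop. The finger ended at -77 mm on the track, where the stop position predicts it.
- **Block:** I moved the larger brown block to the plate side of the blade and pushed it up against it until contact (5 N).

**Last checks:**
- **Angle:** the blade reads 6.53° now and read 6.55° when locked, so the angle held. The plate's face measured about 6.2° and the block 6.75°. These agree within the roughly 0.4° scatter of my readings.
- **Flushness:** the block's outer side is about 57 mm from the blade's centre line, where 58 mm means flush. Its centre is about 119 mm from the pivot.

**What disagreed or stayed unclear:**
- One blade reading at the stop came out at 5.99°. I take it as noise, since the next reading was back at 6.53°.
- The blade hides the line where it meets the block from above, so flushness rests on the push contact and the block's outer edge.
- The gripper read about 6 N sideways while opening to release the block. The blade's angle was unaffected.
- I did not re-measure the other loose things. Those visible in the last pictures looked unmoved.

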